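Find the filled weight box by feel and weigh down a bridge blank

TASK

Slide the dark bridge blank along the plywood gluing board until its end butts squarely against the board's raised end stop. Then find out by feel which of the three look-alike wooden boxes is the filled, heavy one, and set it down gently on the blank, centred and lengthways in line with it, as a gluing weight. Leave the two light boxes standing upright on the bench and don't disturb the cork block, tape roll, brass plane or brush.

Things in the scene. Friction and masses are not known exactly. Their poses are not given: they have to be found in the camera images.
- glue_board: plywood gluing board, fixed to the bench, 270 mm (its x) x 130 mm (its y), 12 mm thick. Origin: centre of its underside, on the bench; z up. At its +x end (the end away from the robot) a wooden cleat, the end stop, stands across the whole width: 20 mm thick, its top 28 mm above the bench, its inner face (facing -x) at x = +115 mm.
- bridge_blank: dark rosewood bar lying loose and a little askew on the gluing board, 32 mm wide, 170 mm long, 10.5 mm thick, 55 g. Origin: centre of its underside. Its own axes stand 5 degrees off the bar's edges: take the bar's direction from point blank_mid. Butted against the stop, its origin is at board x = +30 mm. Grip it across its 32 mm width.
- blank_mid (a point): centre of the bridge blank's underside (the same point as its origin), with its x axis along the 32 mm width and its y axis along the 170 mm length, pointing roughly along the board's x axis.
- box_a: one of three look-alike closed boxes of pale wood with a screwed-down darker, reddish lid, 58 mm (its x) x 100 mm (its y) x 60 mm high, standing loose on the bench. Origin: centre of the underside; z up. Grip it across its 58 mm sides. One of the three boxes (any of them) is filled and weighs about 0.65 to 0.95 kg, the other two are nearly empty, 0.2 to 0.3 kg; they cannot be told apart by eye.
- box_b: one of three look-alike closed boxes of pale wood with a screwed-down darker, reddish lid, 58 mm (its x) x 100 mm (its y) x 60 mm high, standing loose on the bench. Origin: centre of the underside; z up. Grip it across its 58 mm sides. One of the three boxes (any of them) is filled and weighs about 0.65 to 0.95 kg, the other two are nearly empty, 0.2 to 0.3 kg; they cannot be told apart by eye.
- box_c: one of three look-alike closed boxes of pale wood with a screwed-down darker, reddish lid, 58 mm (its x) x 100 mm (its y) x 60 mm high, standing loose on the bench. Origin: centre of the underside; z up. Grip it across its 58 mm sides. One of the three boxes (any of them) is filled and weighs about 0.65 to 0.95 kg, the other two are nearly empty, 0.2 to 0.3 kg; they cannot be told apart by eye.
- cork_block: brown cork sanding block, 58 x 110 x 32 mm, lying at the far left. Bystander.
- masking_tape: roll of masking tape lying flat, 105 mm across, 19 mm high, beyond the boxes. Bystander.
- thumb_plane: small brass plane, 30 x 95 x 34 mm, at the near left between the boxes and the bench edge. Bystander.
- flat_brush: flat glue brush, 197 mm long, 43 mm wide, 11 mm high, to the right of the gluing board. Bystander.

How it is judged:
By the outcome, as a careful person would: the job done as asked, in the order asked, and still so for the second after the job is handed in, with the robot touching nothing.
It also fails if it takes over 72 s, if anything falls off the work surface, if the arm or the gripper's body presses on something with over 40 N, if the wrist force passes 120 N, or if a joint passes its speed limit or range.

ROBOT

A 7-joint arm with a two-finger parallel gripper is mounted at the origin on a cart in front of the work surface, level with it; the furniture and walls round the work are solid. World frame = base frame: x ahead of the robot, y to its left, z up, the work surface at z = 0. Lengths are in m, angles in rad, forces in N, time in s.
With the tool pointing down it reaches from about 0.4 to 0.875 m from the base axis. Payload 19.3 kg.
Tool frame: the origin (TCP) lies at the very end of the fingers, on their centre line; the grasp point (between the pads) lies 19 mm behind it; z points along the fingers, y is the line along which they close (so a half turn about z gives the same grasp; the last joint's range is limited). The gripper opens to 85 mm and grips with 20 to 120 N. Pads are 22 mm wide; open, the fingers measure 114 mm over their backs; the gripper's body (76 mm by 85 mm) begins 54 mm behind the grasp point. The pads swing forward as they close: fully open they stand 13 mm farther back than shut.
Start: joints at [1.24, 0.521, -0.036, 1.599, 0.021, 1.021, -0.113], TCP at [0.161, -0.604, 0.231] pointing down, gripper open.
Joint ranges: [-2.91, 2.91], [-0.3, 2.13], [-1.5, 1.42], [0.17, 2.43], [-1.26, 4.41], [0.16, 1.93], [-2.52, 2.52]. Speed limits (rad/s): [1.89, 1.89, 2.39, 2.39, 3.01, 3.01, 3.01].

INTERFACE

Orientations are given as a rotation vector (axis times angle).
In Python, from station import get_state, camera, camera_params, job_done gives the robot as it stands. The module is installed in compiled form; this text tells all that it offers.
- The arm moves only by the tool arm_command, never from a script. Its argument "increments" is one flat list of numbers, 7 for each row, row after row: the turn, a rotation vector about the tool's x, y, z in rad, then the shift along the tool's x, y, z in cm, then the closure, from 0 (fully open) to 1 (shut). A call has 1 to 12 rows; each row shifts and turns the commanded pose from where the row before left it, along the tool's axes as they then stand; what a row does not reach is not made up. A row lasts 1/10 s, in which the tool goes at most 50 mm and 8.59 degrees, less where a joint would pass 70% of its speed; a pose out of reach is approached as far as the arm can. A call with a gripper value outside its range is refused whole. The fingers move at their own pace and stop on an object; the grip force is fixed at half the most. Time passes only in rows, so rows that do not move let the fingers close. It gives the time, the measured TCP pose, the force, the opening and the grip force at its end, in the units of the state.
- get_state(): the state, without advancing time (a new reading comes with each control period).
- camera(name): name is "side" or "top" or "wrist"; returns the picture (480x640x3 uint8, red, green, blue); there is no depth.
- camera_params(name): a dict with "intrinsics" (3x3 intrinsics, pixels), "camera_from_world" (4x4, takes a point from world to camera coordinates). Camera axes: x right, y down, z forward; pixel columns grow to the right and rows downward; lengths in m; the calibration is good to about 2 mm. A picture is of the moment at which its call begins: read the wrist's pose just before it. camera_params takes no time and is no camera call; for the wrist camera it gives the pose at the moment of the call.
- job_done(): hands the job in; it is judged then, once.
The state is a dict: "time": time; "qpos": joint angles; "joint_vel": joint speeds; "tau": joint torques, N m; "tcp_pos": TCP position; "ee_rot": TCP orientation; "wrist_force": force on the tool from outside, world axes, zero at the start; "moment": the same for the moment, N m; "grip_width": finger opening in m; "finger_force": force on a finger pad.
Only numpy, scipy, OpenCV 4.12 (cv2) and the standard library are available. Lean on these libraries where they do the work, as an engineer would, in place of code of your own. Each camera call takes 0.05 s, during which the arm holds its last target. There are 200 camera calls.

## Working session

There is one attempt and no reset: what is moved stays moved. The work goes in short steps, Python scripts to look and compute and a tool call to move; the robot and the scene stay as the last step left them, time stands still between calls to the robot, and variables do not carry over. Pictures are saved under pics/ and viewed, at most 10 in all, crops included, and the job is handed in when it is done.

Besides the shell and the picture viewer there is one more tool, called after "Call:" by a JSON object that holds its "method" and its "body". arm_command: Moves the arm, as the interface text tells. Its arguments: {"type":"object","properties":{"increments":{"type":"array"}},"required":["increments"]}

```bash
ls; mkdir -p pics; python3 - <<'E'
from station import *
import cv2,numpy as np
np.set_printoptions(precision=4,suppress=True)
s=get_state(); print(s)
for n in("top","side","wrist"):
    p=camera_params(n); print(n,p); 
    cv2.imwrite(f"pics/{n}0.png",camera(n)[:,:,::-1])
E
```

```text
pics
{'time': 0.0, 'qpos': array([ 1.2398,  0.522 , -0.0364,  1.6   ,  0.0212,  1.0211, -0.1128]), 'joint_vel': array([ 0.0003,  0.0002, -0.0011, -0.0011, -0.0003,  0.0008,  0.0013]), 'tau': array([ -0.0002, -92.7103,   1.9798, -36.9942,   0.0178,   0.008 ,
         0.    ]), 'tcp_pos': array([ 0.161 , -0.6035,  0.2307]), 'ee_rot': array([-3.1138, -0.4083,  0.0003]), 'wrist_force': array([0.227 , 0.0096, 0.404 ]), 'moment': array([0.0299, 0.0056, 0.0239]), 'finger_force': 0.0, 'grip_width': 0.08526602971296753}
top {'intrinsics': array([[619.6517,   0.    , 311.8369],
       [  0.    , 619.6517, 241.4327],
       [  0.    ,   0.    ,   1.    ]]), 'camera_from_world': array([[-0.0068, -0.9999, -0.0117, -0.012 ],
       [-0.9982,  0.0075, -0.0589,  0.5644],
       [ 0.059 ,  0.0113, -0.9982,  1.4092],
       [ 0.    ,  0.    ,  0.    ,  1.    ]])}
side {'intrinsics': array([[492.3814,   0.    , 313.0316],
       [  0.    , 492.3814, 237.4715],
       [  0.    ,   0.    ,   1.    ]]), 'camera_from_world': array([[ 0.9795, -0.201 ,  0.0154, -0.5384],
       [-0.1209, -0.6467, -0.7531,  0.1021],
       [ 0.1613,  0.7358, -0.6577,  1.0722],
       [ 0.    ,  0.    ,  0.    ,  1.    ]])}
wrist {'intrinsics': array([[352.249 ,   0.    , 315.4579],
       [  0.    , 352.249 , 236.0175],
       [  0.    ,   0.    ,   1.    ]]), 'camera_from_world': array([[ 0.2582, -0.9661, -0.    , -0.6236],
       [-0.9189, -0.2456,  0.3087, -0.0404],
       [-0.2982, -0.0797, -0.9512,  0.3799],
       [ 0.    ,  0.    ,  0.    ,  1.    ]])}
```

View pics/top0.png

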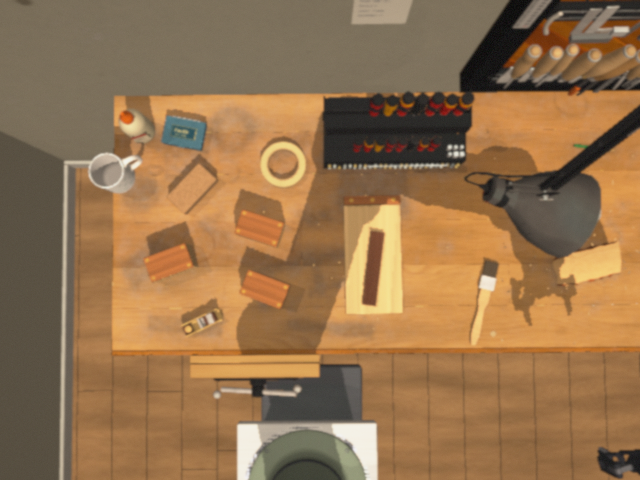

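View pics/side0.png

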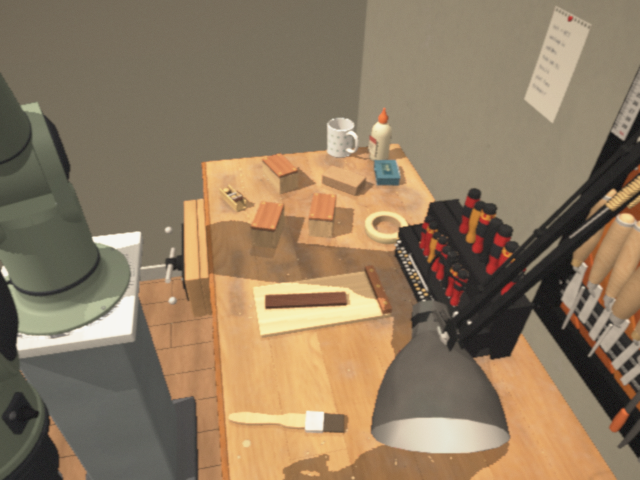

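The top view shows the boxes' lids at about (259,229), (168,262) and (265,289), the blank at (373,267) and the cleat at (371,200). The side view shows the same items at (322,205), (281,165), (268,215), (306,299) and (377,290). The lamp stands to the right of the board.

```bash
cat > h.py <<'E'
from station import *
import cv2,numpy as np
from scipy.spatial.transform import Rotation as R
np.set_printoptions(precision=4,suppress=True)
def ray(p,uv):
    T=p["camera_from_world"];Rt=T[:3,:3].T;o=-Rt@T[:3,3]
    return o,Rt@np.linalg.inv(p["intrinsics"])@np.array([uv[0],uv[1],1.])
def onz(p,uv,z):
    o,d=ray(p,uv);return o+d*(z-o[2])/d[2]
def proj(p,X):
    X=np.atleast_2d(X);c=X@p["camera_from_world"][:3,:3].T+p["camera_from_world"][:3,3]
    q=c@p["intrinsics"].T;return q[:,:2]/q[:,2:]
def tri(l):  # [(p,uv),...]
    A=np.zeros((3,3));b=np.zeros(3)
    for p,uv in l:
        o,d=ray(p,uv);d/=np.linalg.norm(d);M=np.eye(3)-np.outer(d,d);A+=M;b+=M@o
    return np.linalg.solve(A,b)
def step(xyz,yaw):
    """increments (cm in tool axes, yaw rad about tool z) from the present pose to xyz, tool down, closing line (tool y) at world angle yaw mod pi"""
    s=get_state();Q=R.from_rotvec(s["ee_rot"]);Y=Q.as_matrix()[:,1];a=np.arctan2(Y[1],Y[0])
    d=(yaw-a+np.pi/2)%np.pi-np.pi/2
    print("pos",s["tcp_pos"],"yawY deg",np.degrees(a),"tilt",Q.as_matrix()[:,2],"| shift cm (tool, before turn)",Q.inv().apply(np.array(xyz)-s["tcp_pos"])*100,"turn z",-d)
E
cat > seg.py <<'E'
from h import *
for n in("top","side"):
    im=cv2.imread(f"pics/{n}0.png");hsv=cv2.cvtColor(im,cv2.COLOR_BGR2HSV);p=camera_params(n)
    hh,ss,v=hsv[...,0],hsv[...,1],hsv[...,2]
    print(n,[hsv[c[1],c[0]].tolist() for c in ([(259,229),(168,262),(373,267),(371,200),(300,300)] if n=="top" else [(322,205),(281,165),(306,299),(268,215),(340,230)])])
    for nm,m in(("lid",(hh<=10)&(ss>130)&(v>110)),("dark",((hh<12)|(hh>170))&(v<100)&(ss>90))):
        k,L,st,c=cv2.connectedComponentsWithStats(cv2.morphologyEx(m.astype(np.uint8),cv2.MORPH_OPEN,np.ones((3,3))))
        for i in range(1,k):
            if st[i,4]>250:
                r=cv2.minAreaRect(np.argwhere(L==i)[:,::-1].astype(np.float32))
                print(nm,st[i,4],c[i],"rect",np.round(r[0],1),np.round(r[1],1),round(r[2],1),"w@60",onz(p,c[i],.06)[:2],"w@22",onz(p,c[i],.0225)[:2])
                if n=="top":
                    b=cv2.boxPoints(r);print([onz(p,q,.06 if nm=="lid" else .0225)[:2].round(3).tolist() for q in b])
E
python3 seg.py
```

```text
top [[12, 173, 193], [12, 171, 198], [10, 148, 117], [17, 171, 158], [15, 134, 133]]
side [[11, 149, 218], [12, 148, 219], [10, 129, 134], [12, 148, 223], [15, 128, 170]]
```

View pics/wrist0.png

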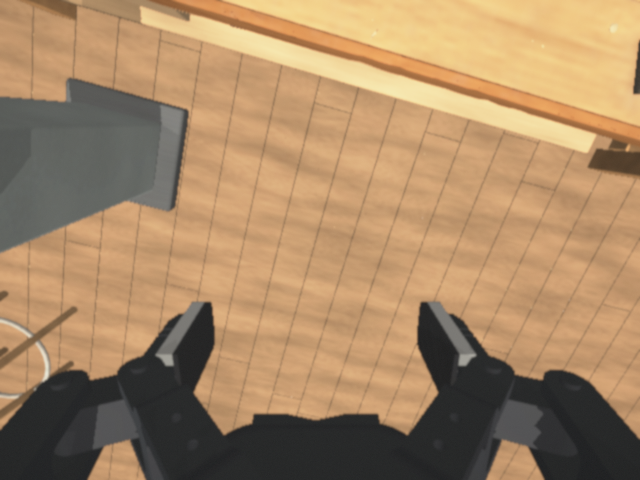

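The wrist view shows the fingers at the bottom and the bench edge across the top, since the tool is still off the bench. I'll loosen the colour thresholds.

```bash
sed -i 's/(hh<=10)&(ss>130)&(v>110)/(hh<=12)\&(ss>135)\&(v>140)/; s/((hh<12)|(hh>170))&(v<100)&(ss>90)/((hh<13)|(hh>170))\&(v<140)\&(ss>90)/' seg.py; sed -i 's/v>140)),/v>(140 if n=="top" else 170))),/;s/ss>135/ss>(160 if n=="top" else 138)/' seg.py; python3 seg.py; python3 - <<'E'
from h import *
s=get_state();print(R.from_rotvec(s["ee_rot"]).as_matrix())
p=camera_params("top");print(onz(p,(360,351),0),onz(p,(545,215),.3))
E
```

```text
top [[12, 173, 193], [12, 171, 198], [10, 148, 117], [17, 171, 158], [15, 134, 133]]
lid 913 [258.7612 227.3855] rect [258.9 227.5] [43. 25.] 18.4 w@60 [0.5941 0.1019] w@22 [0.5972 0.1055]
[[0.583, 0.156], [0.636, 0.139], [0.605, 0.047], [0.552, 0.065]]
lid 924 [167.8268 261.868 ] rect [168.1 261.8] [24.9 43.5] 70.0 w@60 [0.5184 0.3052] w@22 [0.5195 0.3144]
[[0.529, 0.36], [0.561, 0.269], [0.509, 0.249], [0.476, 0.341]]
lid 943 [264.3775 288.8187] rect [264.3 288.7] [44.2 25.6] 21.8 w@60 [0.457  0.0896] w@22 [0.4564 0.093 ]
[[0.449, 0.146], [0.502, 0.125], [0.465, 0.034], [0.413, 0.055]]
dark 643 [545.7294  39.1788] rect [547.1  40.9] [41.  23.7] 30.4 w@60 [ 1.0165 -0.5493] w@22 [ 1.031  -0.5633]
[[1.028, -0.512], [1.076, -0.541], [1.026, -0.621], [0.978, -0.592]]
dark 837 [372.7706 267.6452] rect [372.8 267.8] [11.7 72. ] 6.7 w@60 [ 0.5024 -0.1516] w@22 [ 0.503  -0.1548]
[[0.423, -0.131], [0.586, -0.152], [0.583, -0.179], [0.42, -0.157]]
side [[11, 149, 218], [12, 148, 219], [10, 129, 134], [12, 148, 223], [15, 128, 170]]
lid 352 [278.7869 163.9403] rect [279.3 164.3] [26.2 17. ] 45.0 w@60 [0.5155 0.3004] w@22 [0.5231 0.3585]
lid 489 [322.362  205.8364] rect [322.4 206.1] [23.2 24.7] 9.5 w@60 [0.5918 0.0965] w@22 [0.6034 0.1441]
lid 503 [267.6322 214.9026] rect [267.6 215.2] [21.9 27.5] 20.0 w@60 [0.4563 0.0856] w@22 [0.4609 0.1327]
dark 859 [302.2258 300.0501] rect [304.8 300. ] [11.8 78.1] 87.6 w@60 [ 0.4874 -0.1936] w@22 [ 0.4936 -0.1608]
[[ 0.9662  0.2578 -0.0003]
 [ 0.2578 -0.9662  0.0008]
 [-0.0001 -0.0008 -1.    ]]
[ 0.3118 -0.125   0.    ] [ 0.593  -0.4485  0.3   ]
```

Call:
{"method": "arm_command", "body": {"increments": [0,0,0,3,-3.1,0,0,0,0,0,3,-3.1,0,0,0,0,0,3,-3.1,0,0,0,0,0,3,-3.1,0,0,0,0,0,3,-3.1,0,0,0,0,0,3,-3.1,0,0,0,0,0,3,-3.1,0,0,0,0,0,3,-3.1,0,0,0,0,0,3,-3.1,0,0,0,0,0,3,-3.1,0,0,0,0,0,3,-3.1,0,0,0,0,0,3,-3.1,0,0]}}

```text
time: 1.35
tcp_pos: [0.4136, -0.15, 0.2314]
ee_rot: [3.115, 0.408, 0.0]
wrist_force: [1.2, -0.7, -1.2]
grip_width: 0.0856
finger_force: 0.0
```

Call:
{"method": "arm_command", "body": {"increments": [0,0,0.1,0,0,0,0,0,0,0.1,0,0,0,0,0,0,0.1,0,0,0,0,0,0,0,0,0,0,0,0,0,0,0,0,0,0]}}

```text
time: 1.85
tcp_pos: [0.413, -0.1516, 0.2313]
ee_rot: [-3.141, 0.057, 0.0]
wrist_force: [0.6, 0.5, -0.5]
grip_width: 0.0855
finger_force: 0.0
```

```bash
cat > snap.py <<'E'
from h import *
import sys,pickle
n=sys.argv[1];cam=sys.argv[2] if len(sys.argv)>2 else "wrist"
p=camera_params(cam);im=camera(cam);cv2.imwrite(f"pics/{n}.png",im[:,:,::-1]);pickle.dump(p,open(f"{n}.pkl","wb"))
s=get_state();print(s["time"],s["tcp_pos"],s["qpos"],s["wrist_force"])
E
python3 snap.py w1
```

```text
1.9 [ 0.413  -0.1516  0.2313] [ 0.4064  0.2346 -0.2225  2.0536  0.0677  0.8602 -1.4615] [ 0.0454  0.182  -0.0571]
```

View pics/w1.png

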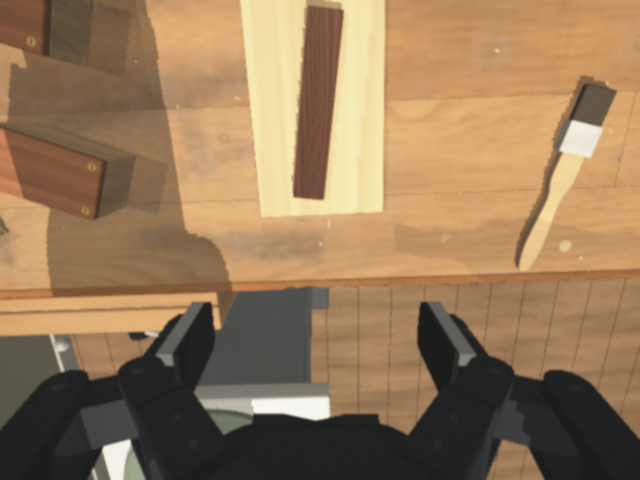

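The wrist view shows the blank from (310,198) to (325,5), the board's near edge at row 215 (columns 262–383), and box lids at the left. The far end is cut off, so I'll take two more views farther forward.

Call:
{"method": "arm_command", "body": {"increments": [0,0,0,3,0,0,0,0,0,0,3,0,0,0,0,0,0,3,0,0,0,0,0,0,0,0,0,0,0,0,0,0,0,0,0]}}

```text
time: 2.4
tcp_pos: [0.5028, -0.1551, 0.2308]
ee_rot: [-3.141, 0.059, 0.001]
wrist_force: [-0.2, -0.7, 0.3]
grip_width: 0.0853
finger_force: 0.0
```

```bash
python3 snap.py w2
```

```text
2.45 [ 0.5023 -0.1552  0.231 ] [ 0.3539  0.3715 -0.2165  1.8521  0.0973  0.9292 -1.5156] [ 0.0556 -0.4929 -0.2125]
```

Call:
{"method": "arm_command", "body": {"increments": [0,0,0,0.5,-4,0,0,0,0,0,0.5,-4,0,0,0,0,0,0.5,-4,0,0,0,0,0,0.5,-4,0,0,0,0,0,0,0,0,0,0,0,0,0,0,0,0]}}

```text
time: 3.05
tcp_pos: [0.5287, 0.0042, 0.2314]
ee_rot: [3.141, -0.058, -0.0]
wrist_force: [-1.2, -0.2, 0.8]
grip_width: 0.0854
finger_force: 0.0
```

```bash
python3 snap.py w3; python3 -c "
import cv2,numpy as np
a=cv2.imread('pics/w2.png')[:300];b=cv2.imread('pics/w3.png')[:300];cv2.imwrite('pics/w23.png',np.vstack([a,b]))"
```

```text
3.1 [0.5287 0.0031 0.2314] [ 0.0869  0.3786 -0.2672  1.843   0.1222  0.936  -1.8447] [0.7025 0.2959 0.1981]
```

View pics/w23.png

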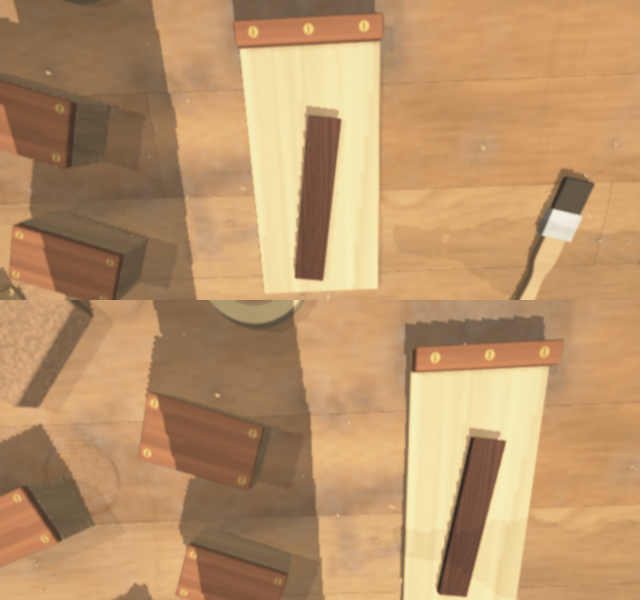

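Top half (w2): cleat front edge about row 40 at columns 238–382, blank corners (309,114), (341,119), (323,280), (295,278). Bottom half (w3): blank corners (472,137), (505,139), (463,296), (440,293), and lids P (centre 201,140) and S in view. I'll extract the corners next.

```bash
cat > quad.py <<'E'
from h import *
import pickle
def quad(n,seed,tol):
    im=cv2.bilateralFilter(cv2.imread(f"pics/{n}.png"),7,40,5)
    m=np.zeros((482,642),np.uint8)
    cv2.floodFill(im,m,seed,0,(tol,)*3,(tol,)*3,cv2.FLOODFILL_FIXED_RANGE|cv2.FLOODFILL_MASK_ONLY|(255<<8))
    m=cv2.morphologyEx(m[1:-1,1:-1],cv2.MORPH_CLOSE,np.ones((9,9)));m=cv2.morphologyEx(m,cv2.MORPH_OPEN,np.ones((7,7)))
    c=max(cv2.findContours(m,cv2.RETR_EXTERNAL,cv2.CHAIN_APPROX_NONE)[0],key=cv2.contourArea)
    # sides fitted as lines between rough corners
    h=cv2.convexHull(c);q=cv2.approxPolyN(h,4,ensure_convex=True).reshape(-1,2).astype(float)
    pts=c[:,0].astype(float);L=[]
    for i in range(4):
        a,b=q[i],q[(i+1)%4];d=(b-a)/np.linalg.norm(b-a);t=(pts-a)@d;e=np.abs((pts-a)@[-d[1],d[0]])
        k=(e<3)&(t>6)&(t<np.linalg.norm(b-a)-6)
        vx,vy,x,y=cv2.fitLine(pts[k].astype(np.float32),cv2.DIST_HUBER,0,.01,.01).ravel();L.append(np.cross([x,y,1],[x+vx,y+vy,1]))
    r=[]
    for i in range(4):
        w=np.cross(L[i-1],L[i]);r.append(w[:2]/w[2])
    r=np.array(r);k=np.argmin(r.sum(1));r=np.roll(r,-k,0)
    return r if np.cross(r[1]-r[0],r[2]-r[0])>0 else r[[0,3,2,1]]
P=lambda n:pickle.load(open(n+".pkl","rb"))
if __name__=="__main__":
    for nm,s2,s3,tol,z in(("blank",(318,200),(470,220),45,.0225),("cleat",(270,34),(460,58),45,.028),("boxP",None,(201,140),38,.06)):
        Q=[(P(n),quad(n,s,tol)) for n,s in(("w2",s2),("w3",s3)) if s]
        for p,q in Q: print(nm,q.round(1).tolist(),"\n  at z",[onz(p,x,z)[:2].round(4).tolist() for x in q])
        if len(Q)==2: print("  tri",[tri([(p,q[i]) for p,q in Q]).round(4).tolist() for i in range(4)])
E
python3 quad.py
```

```text
blank [[307.7, 114.8], [340.0, 118.3], [321.8, 279.2], [294.2, 277.2]] 
  at z [[0.5879, -0.15], [0.5836, -0.1804], [0.4176, -0.158], [0.4212, -0.1279]]
blank [[470.3, 136.0], [504.7, 140.9], [465.3, 295.6], [435.1, 292.9]] 
  at z [[0.5888, -0.1464], [0.583, -0.1801], [0.4176, -0.1577], [0.4222, -0.1239]]
  tri [[0.5882, -0.1499, 0.0143], [0.5833, -0.1804, 0.022], [0.4174, -0.158, 0.022], [0.4172, -0.1272, 0.0134]]
cleat [[124.5, -0.0], [639.0, -0.0], [639.0, 379.9], [229.4, 430.7]] 
  at z [[0.6854, 0.0009], [0.6693, -0.4349], [0.2749, -0.5313], [0.216, -0.0352]]
cleat [[198.6, -0.0], [639.0, -0.0], [639.0, 401.1], [494.2, 359.2]] 
  at z [[0.7093, 0.0976], [0.6957, -0.2765], [0.2687, -0.3808], [0.3363, -0.1967]]
  tri [[0.853, 0.2407, -0.4955], [9.4635, -28.1487, -34.5003], [0.8049, 0.1714, 0.6014], [0.4533, -0.1028, 0.218]]
boxP [[130.5, -0.0], [289.7, -0.0], [353.7, 368.8], [207.7, 373.4]] 
  at z [[0.7018, 0.1412], [0.6973, 0.0187], [0.3549, -0.0295], [0.3549, 0.1272]]quad.py:20: DeprecationWarning: Arrays of 2-dimensional vectors are deprecated. Use arrays of 3-dimensional vectors instead. (deprecated in NumPy 2.0)
  return r if np.cross(r[1]-r[0],r[2]-r[0])>0 else r[[0,3,2,1]]
```

```bash
python3 - <<'E'
import cv2
for n,pts in(("w2",[(270,34),(340,30),(290,200),(360,100),(200,40),(420,100),(210,150)]),("w3",[(201,140),(240,280),(20,230),(460,58),(340,100),(230,220),(280,150)])):
    h=cv2.cvtColor(cv2.GaussianBlur(cv2.imread(f"pics/{n}.png"),(3,3),0),cv2.COLOR_BGR2HSV);print(n,[(p,h[p[1],p[0]].tolist()) for p in pts])
E
```

```text
w2 [((270, 34), [11, 140, 198]), ((340, 30), [12, 139, 196]), ((290, 200), [24, 70, 246]), ((360, 100), [24, 71, 245]), ((200, 40), [15, 116, 204]), ((420, 100), [15, 131, 193]), ((210, 150), [15, 116, 218])]
w3 [((201, 140), [11, 135, 136]), ((240, 280), [12, 134, 133]), ((20, 230), [11, 140, 186]), ((460, 58), [11, 140, 201]), ((340, 100), [15, 110, 201]), ((230, 220), [16, 105, 126]), ((280, 150), [14, 112, 130])]
```

```bash
python3 - <<'E'
s=open("quad.py").read()
a=s.index("    im=cv2.bil");b=s.index("    m=cv2.morph")
s=s[:a]+'''    im=cv2.bilateralFilter(cv2.imread(f"pics/{n}.png"),7,40,5);h,S,v=cv2.split(cv2.cvtColor(im,cv2.COLOR_BGR2HSV))
    m={"lid":(h<=13)&(S>=122),"board":(h>=19)&(S<105)&(v>150),"dark":(v<125)&(h<15)&(S>90)}[tol].astype(np.uint8)
    m=cv2.morphologyEx(m,cv2.MORPH_OPEN,np.ones((3,3)));L=cv2.connectedComponents(m,connectivity=4)[1];m=(L==L[seed[1],seed[0]]).astype(np.uint8)
'''+s[b:].replace("m[1:-1,1:-1]","m")
a=s.index("    for nm,s2")
s=s[:a]+'''    for nm,s2,s3,tol,z in(("board",(290,200),(430,120),"board",.012),("cleat",(270,34),(460,58),"lid",.028),("boxP",None,(201,140),"lid",.06),("boxS",(70,260),None,"lid",.06)):
'''+s[s.index("        Q="):]
open("quad.py","w").write(s)
E
python3 -W ignore quad.py
```

```text
board [[239.7, 49.8], [378.8, 42.3], [376.9, 287.7], [264.7, 292.8]] 
  at z [[0.6469, -0.0897], [0.6484, -0.2177], [0.3999, -0.2201], [0.3983, -0.0925]]
board [[411.1, 73.9], [548.0, 66.8], [514.5, 303.6], [403.6, 308.1]] 
  at z [[0.6469, -0.0895], [0.6483, -0.2174], [0.3994, -0.2203], [0.3984, -0.0925]]
  tri [[0.647, -0.0896, 0.0116], [0.6484, -0.2177, 0.0115], [0.3999, -0.22, 0.0124], [0.3984, -0.0925, 0.0121]]
cleat [[233.2, 21.2], [382.0, 13.2], [382.0, 39.6], [235.9, 47.6]] 
  at z [[0.6664, -0.0894], [0.6676, -0.2173], [0.6474, -0.2177], [0.6459, -0.0895]]
cleat [[413.6, 47.5], [563.1, 39.5], [559.3, 64.1], [412.6, 71.7]] 
  at z [[0.6665, -0.0867], [0.6679, -0.2174], [0.6484, -0.2174], [0.6469, -0.0867]]
  tri [[0.6676, -0.0882, 0.0221], [0.6677, -0.2173, 0.028], [0.6481, -0.218, 0.0269], [0.6474, -0.0883, 0.0218]]
boxP [[147.3, 91.1], [262.5, 127.0], [247.5, 190.4], [137.8, 158.1]] 
  at z [[0.6367, 0.1403], [0.6048, 0.0473], [0.551, 0.0654], [0.5829, 0.1585]]
boxS [[12.8, 223.4], [119.8, 255.8], [110.5, 306.6], [8.4, 277.3]] 
  at z [[0.5025, 0.126], [0.4669, 0.0339], [0.4131, 0.0546], [0.4487, 0.1468]]
```

```bash
python3 - <<'E'
from h import *
step((.5026,-.1541,.0145),np.radians(90-7.6))
E
```

```text
pos [0.5287 0.0031 0.2314] yawY deg -92.23853314859554 tilt [-0.0001 -0.0006 -1.    ] | shift cm (tool, before turn) [-1.9916 15.7976 21.6999] turn z 0.09357524929354177
```

Call:
{"method": "arm_command", "body": {"increments": [0,0,0,-0.5,3.95,0,0,0,0,0,-0.5,3.95,0,0,0,0,0,-0.5,3.95,3,0,0,0,0,-0.5,3.95,3,0,0,0,0.094,0,0,3,0,0,0,0,0,0,4,0,0,0,0,0,0,3,0,0,0,0,0,0,1,0,0,0,0,0,0,0,0,0,0,0,0,0,0,0,0,0,0,0,0,0,0]}}

```text
time: 4.2
tcp_pos: [0.5038, -0.1536, 0.0629]
ee_rot: [3.134, -0.21, 0.003]
wrist_force: [0.0, 0.9, -0.9]
grip_width: 0.0854
finger_force: 0.0
```

```bash
python3 - <<'E'
from h import *
step((.5026,-.1541,.0145),np.radians(90-7.6))
E
```

```text
pos [ 0.5038 -0.1536  0.0629] yawY deg -97.65458726635134 tilt [ 0.0022 -0.0006 -1.    ] | shift cm (tool, before turn) [-0.1239  0.0617  4.8348] turn z -0.0009527275274940905
```

Call:
{"method": "arm_command", "body": {"increments": [0,0,0,-0.12,0.06,2,0,0,0,0,0,0,2,0,0,0,0,0,0,0.8,0,0,0,0,0,0,0,0,0,0,0,0,0,0,0.5,0,0,0,0,0,0,0.6,0,0,0,0,0,0,0.7,0,0,0,0,0,0,0.8,0,0,0,0,0,0,0.8,0,0,0,0,0,0,0.8,0,0,0,0,0,0,0.8]}}

```text
time: 5.3
tcp_pos: [0.5021, -0.1537, 0.0141]
ee_rot: [3.134, -0.209, 0.001]
wrist_force: [-2.8, 0.3, 14.2]
grip_width: 0.0299
finger_force: 58.6
```

Call:
{"method": "arm_command", "body": {"increments": [0,0,0,0,0,-0.1,0.8,0,0,0,0,0,0,0.8,0,0,-0.048,0,0,0,0.8,0,0,-0.048,0,0,0,0.8,0,0,-0.048,0,0,0,0.8,0,0,0,0,0,0,0.8,0,0,0,0,0,0,0.8]}}

```text
time: 6.0
tcp_pos: [0.5018, -0.1536, 0.0143]
ee_rot: [-3.141, -0.014, 0.0]
wrist_force: [1.4, -0.5, -1.4]
grip_width: 0.0302
finger_force: 59.3
```

```bash
python3 - <<'E'
from h import *
print(get_state()["wrist_force"])
step((.5625,-.1549,.0145),np.radians(90.6))
E
```

```text
[ 1.4305 -0.5395 -1.4314]
pos [ 0.5018 -0.1536  0.0143] yawY deg -89.47402936218367 tilt [-0.      0.0001 -1.    ] | shift cm (tool, before turn) [ 6.0707  0.1848 -0.0224] turn z -0.0012920561132565567
```

Call:
{"method": "arm_command", "body": {"increments": [0,0,0,1,0.03,0,0.8,0,0,0,1,0.03,0,0.8,0,0,0,1,0.03,0,0.8,0,0,0,1,0.03,0,0.8,0,0,0,1,0.03,0,0.8,0,0,0,0.4,0,0,0.8,0,0,0,0.2,0,0,0.8,0,0,0,0.2,0,0,0.8,0,0,0,0,0,0,0.8,0,0,0,0,0,0,0.8]}}

```text
time: 7.0
tcp_pos: [0.5597, -0.1545, 0.0143]
ee_rot: [-3.142, -0.017, -0.0]
wrist_force: [-0.2, -0.5, -0.1]
grip_width: 0.03
finger_force: 59.4
```

Call:
{"method": "arm_command", "body": {"increments": [0,0,0,0.1,0,0,0.8,0,0,0,0.1,0,0,0.8,0,0,0,0,0,0,0.8,0,0,0,0,0,0,0.8]}}

```text
time: 7.4
tcp_pos: [0.5618, -0.1544, 0.0143]
ee_rot: [-3.142, -0.017, 0.0]
wrist_force: [-0.3, 0.0, -0.6]
grip_width: 0.03
finger_force: 59.4
```

Call:
{"method": "arm_command", "body": {"increments": [0,0,0,0.1,0,0,0.8,0,0,0,0.1,0,0,0.8,0,0,0,0,0,0,0.8,0,0,0,0,0,0,0.8]}}

```text
time: 7.8
tcp_pos: [0.5633, -0.1544, 0.0142]
ee_rot: [-3.142, -0.017, 0.002]
wrist_force: [-5.8, 0.1, 3.3]
grip_width: 0.03
finger_force: 59.8
```

Call:
{"method": "arm_command", "body": {"increments": [0,0,0,0.1,0,0,0.8,0,0,0,0.1,0,0,0.8,0,0,0,0,0,0,0.8]}}

```text
time: 8.1
tcp_pos: [0.5633, -0.1545, 0.0142]
ee_rot: [-3.142, -0.016, 0.008]
wrist_force: [-17.5, 2.0, 15.7]
grip_width: 0.0297
finger_force: 61.2
```

Call:
{"method": "arm_command", "body": {"increments": [0,0,0,0,0,0,0.5,0,0,0,0,0,0,0.2,0,0,0,0,0,0,0,0,0,0,0,0,0,0,0,0,0,0,0,-1,0,0,0,0,0,0,-4,0,0,0,0,-1.5,-0.5,-4,0,0,0,0,-2,-1,-4,0,0,0,0,-2,-1,-4,0,0,0,0,-1,-1,-4,0,0,0,0,0,0,0,0,0,0,0,0,0,0,0]}}

```text
time: 9.3
tcp_pos: [0.5007, -0.1202, 0.2257]
ee_rot: [3.141, 0.017, 0.004]
wrist_force: [0.7, 0.1, -0.2]
grip_width: 0.0856
finger_force: 0.0
```

```bash
python3 snap.py w4; cat >> quad.py <<'E'
E
python3 -W ignore - <<'E'
import sys;sys.path.insert(0,'.')
from quad import *
p=P("w4");pr=proj(p,[[.562,-.155,.0225],[.562,-.115,.012],[.657,-.12,.028],[.595,.1,.06]]).astype(int);print(pr)
for s,t,z in((pr[0],"dark",.0225),(pr[1],"board",.012),(pr[2],"lid",.028)):
    try:q=quad("w4",tuple(s),t);print(t,q.round(1).tolist(),[onz(p,x,z)[:2].round(4).tolist() for x in q])
    except Exception as e:print(t,e)
E
```

```text
9.35 [ 0.5004 -0.1203  0.2246] [ 0.3226  0.3639 -0.2592  1.886   0.1165  0.9056 -1.5524] [-1.1455  0.0106 -0.2925]
[[353 142]
 [311 141]
 [318  27]
 [ 48  99]]
dark [[337.3, 41.0], [369.7, 41.0], [363.8, 224.0], [334.1, 224.0]] [[0.6476, -0.1369], [0.648, -0.1653], [0.4812, -0.169], [0.4809, -0.1387]]
board [[284.4, 44.0], [425.4, 44.0], [404.2, 292.0], [290.4, 292.0]] [[0.6467, -0.0897], [0.6482, -0.2174], [0.3995, -0.2202], [0.3982, -0.0925]]
lid [[281.7, 14.0], [433.7, 14.0], [431.1, 40.9], [282.5, 41.7]] [[0.6664, -0.089], [0.6679, -0.2175], [0.6476, -0.2177], [0.6455, -0.0893]]
```

View pics/w4.png

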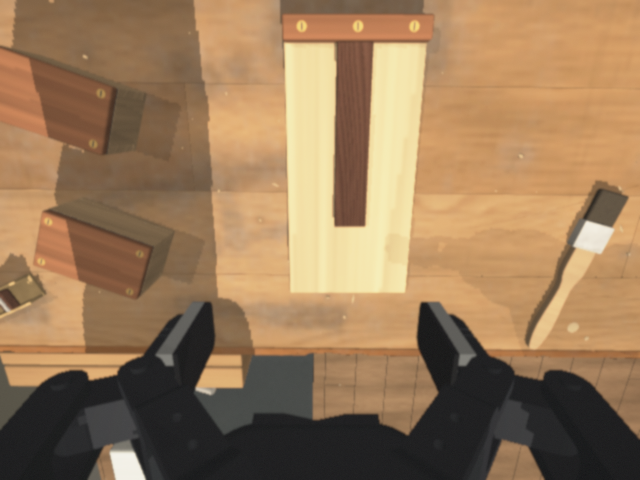

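The blank is butted to the cleat: far end at row 41, sides parallel to the board. Next I'll weigh box S, whose lid is centred at (90,253).

Call:
{"method": "arm_command", "body": {"increments": [0,0,0,-0.7,-3.5,0,0,0,0,0,-0.7,-3.5,0,0,0,0,0,-0.7,-3.5,0,0,0,0,0,-0.7,-3.5,0,0,0,0,0,-0.7,-3.5,0,0,0,0,0,-0.7,-3.5,0,0]}}

```text
time: 9.95
tcp_pos: [0.4555, 0.0905, 0.2233]
ee_rot: [3.141, 0.016, -0.003]
wrist_force: [0.7, 0.2, -0.4]
grip_width: 0.0855
finger_force: 0.0
```

Call:
{"method": "arm_command", "body": {"increments": [0,0,-0.13,0,0,0,0,0,0,-0.13,0,0,0,0,0,0,-0.13,0,0,0,0,0,0,-0.13,0,0,0,0,0,0,-0.13,0,0,0,0,0,0,-0.13,0,0,0,0,0,0,-0.13,0,0,0,0,0,0,-0.13,0,0,0,0,0,0,-0.13,0,0,0,0,0,0,0,0,0,0,0,0,0,0,0,0,0,0]}}

```text
time: 11.05
tcp_pos: [0.456, 0.0892, 0.2236]
ee_rot: [-2.613, -1.743, 0.002]
wrist_force: [-0.7, -0.7, -0.3]
grip_width: 0.0851
finger_force: 0.0
```

```bash
python3 - <<'E'
from h import *
print(get_state()["qpos"])
step((.4578,.0903,.022),np.radians(-21.1))
E
```

```text
[ 0.1615  0.3239 -0.5912  1.9914  0.2289  0.8925 -0.9451]
pos [0.456  0.0892 0.2236] yawY deg -22.60098573585186 tilt [-0.0015  0.0002 -1.    ] | shift cm (tool, before turn) [ 0.1783  0.1494 20.1607] turn z -0.026197143116084787
```

Call:
{"method": "arm_command", "body": {"increments": [0,0,-0.026,0.18,0.15,4,0,0,0,0,0,0,4,0,0,0,0,0,0,4,0,0,0,0,0,0,3,0,0,0,0,0,0,3,0,0,0,0,0,0,2,0,0,0,0,0,0,0.8,0,0,0,0,0,0,0,0,0,0,0,0,0,0,0.3,0,0,0,0,0,0,0.5,0,0,0,0,0,0,0.5,0,0,0,0,0,0,0.5]}}

```text
time: 12.25
tcp_pos: [0.4588, 0.0906, 0.0174]
ee_rot: [2.587, 1.781, 0.002]
wrist_force: [-1.2, -0.2, 10.4]
grip_width: 0.0572
finger_force: 63.5
```

Call:
{"method": "arm_command", "body": {"increments": [0,0,0,0,0,0,0.5,0,0,0,0,0,-0.5,0.5,0,0,0,0,0,-1,0.5,0,0,0,0,0,-1,0.5,0,0,0,0,0,-0.5,0.5,0,0,0,0,0,0,0.5,0,0,0,0,0,0,0.5,0,0,0,0,0,0,0.5]}}

```text
time: 13.05
tcp_pos: [0.4581, 0.0904, 0.046]
ee_rot: [-2.587, -1.782, 0.001]
wrist_force: [-0.1, -0.7, -3.4]
grip_width: 0.0577
finger_force: 64.6
```

Call:
{"method": "arm_command", "body": {"increments": [0,0,0,0,0,0,0.5]}}

```text
time: 13.15
tcp_pos: [0.458, 0.0905, 0.046]
ee_rot: [-2.586, -1.783, 0.001]
wrist_force: [-0.1, 0.1, -2.4]
grip_width: 0.0575
finger_force: 64.6
```

Call:
{"method": "arm_command", "body": {"increments": [0,0,0,0,0,0,0.5]}}

```text
time: 13.25
tcp_pos: [0.4581, 0.0906, 0.0461]
ee_rot: [-2.587, -1.783, 0.001]
wrist_force: [-0.3, -0.3, -2.0]
grip_width: 0.0573
finger_force: 64.6
```

Call:
{"method": "arm_command", "body": {"increments": [0,0,0,0,0,1,0.5,0,0,0,0,0,1,0.5,0,0,0,0,0,0.5,0.5,0,0,0,0,0,0.3,0.5,0,0,0,0,0,0.1,0.5,0,0,0,0,0,0,0.5]}}

```text
time: 13.85
tcp_pos: [0.4577, 0.0905, 0.0175]
ee_rot: [2.586, 1.783, -0.001]
wrist_force: [-7.3, -1.3, 13.1]
grip_width: 0.0573
finger_force: 65.8
```

Call:
{"method": "arm_command", "body": {"increments": [0,0,0,0,0,-0.1,0.4,0,0,0,0,0,0,0.2,0,0,0,0,0,0,0,0,0,0,0,0,0,0,0,0,0,0,0,-2,0,0,0,0,0,0,-4,0,0,0,0,0,0,-4,0,0,0,0,0,0,-2,0,0,0,-0.042,0,0,0,0,0,0,0,0,0,0,0]}}

```text
time: 14.85
tcp_pos: [0.4585, 0.0903, 0.1388]
ee_rot: [2.548, 1.837, 0.002]
wrist_force: [-0.1, -0.9, -1.0]
grip_width: 0.0856
finger_force: 0.0
```

```bash
python3 - <<'E'
from h import *
step((.5939,.1029,.016),np.radians(-18.7))
E
```

```text
pos [0.4585 0.0903 0.1388] yawY deg -18.427651183975584 tilt [ 0.0012  0.     -1.    ] | shift cm (tool, before turn) [ 5.4678 12.4311 12.2947] turn z 0.004753383553534274
```

Call:
{"method": "arm_command", "body": {"increments": [0,0,0,1.37,3.11,0,0,0,0,0,1.37,3.11,0,0,0,0,0,1.37,3.11,0,0,0,0,0,1.37,3.11,0,0,0,0,0,0,0,0,0,0,0,0,0,0,0,0]}}

```text
time: 15.45
tcp_pos: [0.593, 0.1033, 0.1371]
ee_rot: [-2.549, -1.835, 0.002]
wrist_force: [-1.0, -0.3, -0.5]
grip_width: 0.0854
finger_force: 0.0
```

```bash
python3 - <<'E'
from h import *
step((.5939,.1029,.016),np.radians(-18.7))
E
```

```text
pos [0.593  0.1033 0.1371] yawY deg -18.490007869541177 tilt [-0.002  0.    -1.   ] | shift cm (tool, before turn) [-0.0035  0.1175 12.1066] turn z 0.0036650540797840137
```

Call:
{"method": "arm_command", "body": {"increments": [0,0,0.004,0,0.1,4,0,0,0,0,0,0,4,0,0,0,0,0,0,3,0,0,0,0,0,0,1,0,0,0,0,0,0,0,0,0,0,0,0,0,0,0.3,0,0,0,0,0,0,0.5,0,0,0,0,0,0,0.5,0,0,0,0,0,0,0.5,0,0,0,0,0,0,0.5]}}

```text
time: 16.45
tcp_pos: [0.5953, 0.103, 0.0202]
ee_rot: [2.552, 1.831, 0.003]
wrist_force: [-3.5, 0.2, 10.9]
grip_width: 0.0572
finger_force: 64.3
```

Call:
{"method": "arm_command", "body": {"increments": [0,0,0,0,0,-0.5,0.5,0,0,0,0,0,-1,0.5,0,0,0,0,0,-1,0.5,0,0,0,0,0,-0.5,0.5,0,0,0,0,0,0,0.5,0,0,0,0,0,0,0.5,0,0,0,0,0,0,0.5]}}

```text
time: 17.15
tcp_pos: [0.5943, 0.1027, 0.048]
ee_rot: [-2.552, -1.831, 0.001]
wrist_force: [0.2, 0.4, -7.7]
grip_width: 0.0574
finger_force: 66.4
```

Call:
{"method": "arm_command", "body": {"increments": [0,0,0,0,0,0,0.5]}}

```text
time: 17.25
tcp_pos: [0.5943, 0.1028, 0.0479]
ee_rot: [-2.552, -1.831, 0.001]
wrist_force: [0.4, 0.1, -6.9]
grip_width: 0.0573
finger_force: 66.4
```

Box P pulls about 7.3 N (0.75 kg), against 2.5 N for box S, so P is the filled one. I'll carry it to the blank.

Call:
{"method": "arm_command", "body": {"increments": [0,0,0,0,0,-2,0.5,0,0,0,0,0,-3,0.5,0,0,0,0,0,-3,0.5,0,0,0,0,0,-2,0.5,0,0,0,0,0,0,0.5]}}

```text
time: 17.75
tcp_pos: [0.5958, 0.1032, 0.1506]
ee_rot: [2.551, 1.83, 0.005]
wrist_force: [-0.1, 0.2, -7.4]
grip_width: 0.0573
finger_force: 68.1
```

Call:
{"method": "arm_command", "body": {"increments": [0,0,0.123,0,0,0,0.5,0,0,0.123,0,0,0,0.5,0,0,0.123,0,0,0,0.5,0,0,0.123,0,0,0,0.5,0,0,0.123,0,0,0,0.5,0,0,0.123,0,0,0,0.5,0,0,0.123,0,0,0,0.5,0,0,0.123,0,0,0,0.5,0,0,0.123,0,0,0,0.5,0,0,0.123,0,0,0,0.5,0,0,0,0,0,0,0.5]}}

```text
time: 18.85
tcp_pos: [0.5939, 0.1028, 0.1468]
ee_rot: [3.141, 0.02, -0.003]
wrist_force: [0.1, 0.4, -8.2]
grip_width: 0.0572
finger_force: 68.1
```

```bash
python3 - <<'E'
from h import *
step((.5625,-.1537,.1),np.radians(90.7))
E
```

```text
pos [0.5939 0.1028 0.1468] yawY deg -89.26271858558216 tilt [-0.0017 -0.001  -1.    ] | shift cm (tool, before turn) [-3.4629 25.6009  4.7107] turn z 0.0006506834313917409
```

Call:
{"method": "arm_command", "body": {"increments": [0,0,0,-0.43,3.2,0,0.5,0,0,0,-0.43,3.2,0,0.5,0,0,0,-0.43,3.2,0,0.5,0,0,0,-0.43,3.2,0,0.5,0,0,0,-0.43,3.2,0,0.5,0,0,0,-0.43,3.2,0,0.5,0,0,0,-0.43,3.2,0,0.5,0,0,0,-0.43,3.2,0,0.5,0,0,0,0,0,0,0.5,0,0,0,0,0,0,0.5]}}

```text
time: 19.85
tcp_pos: [0.5634, -0.1543, 0.1474]
ee_rot: [-3.141, -0.026, 0.002]
wrist_force: [0.4, 1.7, -7.6]
grip_width: 0.0574
finger_force: 70.4
```

```bash
python3 snap.py w5;python3 snap.py t5 top; python3 - <<'E'
from h import *
step((.5625,-.1537,.06),np.radians(90.7))
import cv2,numpy as np
a=cv2.imread('pics/w5.png');b=cv2.imread('pics/t5.png')[150:330,280:460];b=cv2.resize(b,(480,480),interpolation=cv2.INTER_CUBIC)
c=np.hstack([a,b]);cv2.imwrite('pics/c5.png',cv2.resize(c,None,fx=.71,fy=.71))
E
```

```text
19.9 [ 0.5637 -0.1533  0.1475] [ 0.314   0.564  -0.2118  1.7782  0.1543  0.8165 -1.5255] [-0.1637  1.1115 -7.094 ]
19.95 [ 0.5638 -0.1527  0.1477] [ 0.3132  0.5637 -0.2119  1.7782  0.1542  0.8166 -1.5259] [ 0.6072  0.2404 -7.3434]
pos [ 0.5638 -0.1527  0.1477] yawY deg -88.98615538062676 tilt [-0.0007  0.0006 -1.    ] | shift cm (tool, before turn) [-0.1295  0.0995  8.7697] turn z 0.0054776219477314925
```

View pics/c5.png

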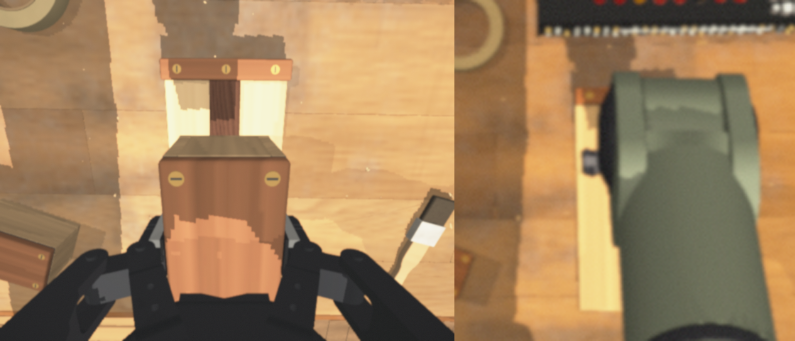

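The wrist view (scaled by 0.71) shows the held lid's far edge at row 157 (columns 160–289), square to the cleat at row 70, and the blank beneath it at columns 210–240. I'll work out the offsets.

```bash
python3 -W ignore - <<'E'
from quad import *
p=P("w5");im=cv2.cvtColor(cv2.imread("pics/w5.png"),cv2.COLOR_BGR2GRAY).astype(float)
# blank edges along rows; box far lid edge
for r in(130,150,170):
    g=cv2.GaussianBlur(im,(3,3),0)[r,270:360];d=np.diff(g);a,b=270+d.argmin()+.5,270+d.argmax()+.5
    print("blank",a,b,[onz(p,(x,r),.0225)[:2].round(4).tolist() for x in(a,b)])
for c in(260,316,370):
    g=cv2.GaussianBlur(im,(3,3),0)[205:240,c];print("lid edge rows",c,g.round().astype(int).tolist())
for z in(.185,.19): print([onz(p,(x,221),z)[:2].round(4).tolist() for x in(225,316,407)])
E
```

```text
blank 294.5 337.5 [[0.636, -0.1369], [0.6366, -0.1682]]
blank 294.5 337.5 [[0.6219, -0.1368], [0.6224, -0.1687]]
blank 295.5 336.5 [[0.6072, -0.1376], [0.6077, -0.1684]]
lid edge rows 260 [120, 118, 118, 118, 118, 118, 118, 118, 118, 118, 118, 120, 124, 131, 131, 117, 97, 84, 83, 87, 94, 103, 110, 116, 119, 121, 122, 123, 124, 124, 124, 124, 124, 124, 124]
lid edge rows 316 [117, 116, 117, 117, 117, 117, 116, 116, 117, 116, 116, 117, 121, 128, 128, 115, 95, 84, 82, 86, 91, 98, 105, 110, 112, 113, 114, 116, 116, 117, 117, 117, 117, 117, 117]
lid edge rows 370 [116, 116, 117, 118, 118, 119, 120, 120, 121, 121, 121, 122, 125, 130, 129, 115, 94, 81, 79, 84, 90, 98, 106, 111, 115, 117, 119, 121, 121, 122, 122, 122, 122, 122, 122]
[[0.6124, -0.1243], [0.6129, -0.1525], [0.6134, -0.1807]]
[[0.6139, -0.1256], [0.6143, -0.1525], [0.6147, -0.1793]]
```

Call:
{"method": "arm_command", "body": {"increments": [0,0,0.005,-0.13,0.06,2,0.5,0,0,0,0,0,2,0.5,0,0,0,0,0,2,0.5,0,0,0,0,0,2,0.5,0,0,0,0,0,1,0.5,0,0,0,0,0,0.5,0.5,0,0,0,0,0,0,0.5,0,0,0,0,0,0,0.5]}}

```text
time: 20.75
tcp_pos: [0.5631, -0.1542, 0.054]
ee_rot: [3.141, 0.016, 0.002]
wrist_force: [-0.3, 0.8, -7.1]
grip_width: 0.0573
finger_force: 70.0
```

```bash
python3 - <<'E'
from h import *
step((.5625,-.1533,.042),np.radians(90.7))
E
```

```text
pos [ 0.5631 -0.1542  0.054 ] yawY deg -89.42182207676609 tilt [ 0.001  -0.0001 -1.    ] | shift cm (tool, before turn) [-0.065  -0.0895  1.2025] turn z -0.0021261963411856044
```

Call:
{"method": "arm_command", "body": {"increments": [0,0,-0.002,-0.06,-0.08,0.3,0.5,0,0,0,0,0,0.2,0.5,0,0,0,0,0,0.2,0.5,0,0,0,0,0,0.15,0.5,0,0,0,0,0,0,0.5,0,0,0,0,0,0,0.5]}}

```text
time: 21.35
tcp_pos: [0.562, -0.1535, 0.0448]
ee_rot: [-3.141, -0.019, 0.0]
wrist_force: [-0.1, -0.0, -6.9]
grip_width: 0.057
finger_force: 70.2
```

Call:
{"method": "arm_command", "body": {"increments": [0,0,0,0,0,0.1,0.5,0,0,0,0,0,0,0.5,0,0,0,0,0,0,0.5]}}

```text
time: 21.65
tcp_pos: [0.562, -0.1535, 0.0438]
ee_rot: [-3.142, -0.019, 0.0]
wrist_force: [0.2, 0.0, -7.7]
grip_width: 0.0576
finger_force: 70.2
```

Call:
{"method": "arm_command", "body": {"increments": [0,0,0,0,0,0.05,0.5,0,0,0,0,0,0.05,0.5,0,0,0,0,0,0,0.5,0,0,0,0,0,0,0.5]}}

```text
time: 22.05
tcp_pos: [0.5621, -0.1535, 0.0428]
ee_rot: [-3.142, -0.018, -0.0]
wrist_force: [-0.4, -0.2, -7.1]
grip_width: 0.0573
finger_force: 70.6
```

Call:
{"method": "arm_command", "body": {"increments": [0,0,0,0,0,0.05,0.5,0,0,0,0,0,0,0.5,0,0,0,0,0,0,0.5]}}

```text
time: 22.35
tcp_pos: [0.562, -0.1535, 0.0427]
ee_rot: [3.141, 0.018, 0.0]
wrist_force: [-5.0, 0.9, 6.1]
grip_width: 0.0575
finger_force: 71.6
```

Call:
{"method": "arm_command", "body": {"increments": [0,0,0,0,0,-0.03,0.5,0,0,0,0,0,0,0.5,0,0,0,0,0,0,0.25,0,0,0,0,0,0,0.1,0,0,0,0,0,0,0,0,0,0,0,0,0,0,0,0,0,0,0,-2,0,0,0,0,0,0,-3,0,0,0,0,0,0,-4,0,0,0,0,0,0,-4,0,0,0,0,0,0,-4,0]}}

```text
time: 23.45
tcp_pos: [0.5618, -0.1534, 0.2143]
ee_rot: [-3.141, -0.019, -0.0]
wrist_force: [0.9, -0.0, 0.3]
grip_width: 0.0855
finger_force: 0.0
```

Call:
{"method": "arm_command", "body": {"increments": [0,0,0,-3,-1,-2,0,0,0,0,-3,-1,-1,0,0,0,0,-3,-1,0,0,0,0,0,-1,0,0,0,0,0,0,0,0,0,0,0,0,0,0,0,0,0]}}

```text
time: 24.05
tcp_pos: [0.4625, -0.125, 0.2427]
ee_rot: [3.141, 0.018, 0.001]
wrist_force: [0.7, 0.1, -0.4]
grip_width: 0.0853
finger_force: 0.0
```

```bash
python3 snap.py w6; python3 -W ignore - <<'E'
from quad import *
p=P("w6");pr=proj(p,[[.5625,-.153,.0825],[.49,-.153,.0225]]).astype(int);print(pr)
for t,s,z in(("lid",pr[0],.0825),("dark",pr[1],.0225)):
    try:
        q=quad("w6",tuple(s),t);w=np.array([onz(p,x,z)[:2] for x in q]);print(t,q.round(1).tolist(),w.round(4).tolist(),"c",w.mean(0),"yaw",np.degrees(np.arctan2(*(w[0]+w[1]-w[2]-w[3])[::-1])))
    except Exception as e:print(t,e)
E
```

```text
24.1 [ 0.4626 -0.1249  0.2426] [ 0.3459  0.2846 -0.2514  1.9497  0.0879  0.9172 -1.5085] [ 0.1543  0.5691 -0.0643]
[[353  94]
 [343 174]]
lid [[317.0, 26.3], [391.2, 28.2], [383.4, 158.3], [317.0, 163.5]] [[0.6103, -0.1234], [0.6098, -0.1798], [0.5128, -0.1809], [0.5078, -0.1248]] c [ 0.5601 -0.1522] yaw 0.6843247100157619
dark [[330.0, 162.0], [359.0, 162.0], [359.0, 184.0], [330.0, 184.0]] [[0.5028, -0.1384], [0.5032, -0.1678], [0.4808, -0.1689], [0.4804, -0.1389]] c [ 0.4918 -0.1535] yaw 2.134059626783557
```

View pics/w6.png

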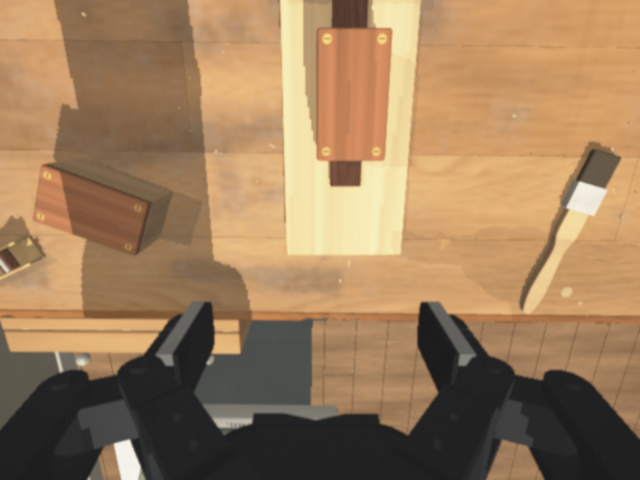

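The box sits flat on the blank: lid (317,26)–(391,160), in line with it to about a degree and centred within 2 mm. The blank's near end at row 186 is unmoved, box S is upright, and the robot is clear.

```bash
python3 -c "
from station import *
print(job_done())"
```

```text
the job is handed in; nothing more can be done
None
```

The blank is butted squarely against the end stop, and the filled box (about 0.75 kg by feel) sits on it, centred within about 2 mm and in line; both light boxes were left upright, nothing else was touched, and I handed the job in at about 24 s.

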